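Click a plaster mould into the casting cradle

ROBOT

A 7-joint arm with a two-finger parallel gripper is mounted at the origin on a cart in front of the work surface, level with it; the furniture and walls round the work are solid. World frame = base frame: x ahead of the robot, y to its left, z up, the work surface at z = 0. Lengths are in mm, angles in degrees, forces in N, time in s.
With the tool pointing down it reaches from about 425 to 875 mm from the base axis. Payload 8.4 kg.
Tool frame: the origin (TCP) lies between the finger pads; the fingertips stand 11 mm ahead of it and the grasp point (between the pads) lies 8 mm behind it (ctrl.tip_reach is the distance from the TCP to the fingertips, in mm); z points along the fingers, y is the direction in which the jaws open and shut (so a half turn about z gives the same grasp; the last joint's range is limited). The gripper opens to 87 mm and grips with 3 to 60 N. Pads are 19 mm wide; open, the fingers measure 117 mm over their backs; the gripper's body (75 mm by 190 mm) begins 51 mm behind the grasp point.
Start: joints at [-75.012, 19.091, 2.286, 83.961, -0.768, 76.965, -3.352], TCP at [229.464, 608.119, 200.446] pointing down, gripper open.
Joint ranges: [-147.57, 147.57], [-21.85, 119.76], [-74.77, 79.35], [14.55, 137.4], [-85.83, 265.84], [4.83, 119.75], [-152.11, 152.11]. Speed limits (degrees/s): [127.2, 127.2, 159.86, 159.86, 180, 180, 180].

INTERFACE

Orientations are given as a 3x3 rotation matrix whose columns are the frame's x, y, z axes.
In Python, from rig import ctrl gives the robot as it stands.
- The arm moves only by the tool send_rows, never from a script. Its argument "series" is a list of rows, each a list of 7 numbers: the opening, from 0 (shut) to 1 (fully open), then the shift along the tool's x, y, z in units of 40 mm (1.0 is 40 mm), then the turn, a rotation vector about the tool's x, y, z in units of 5 degrees (1.0 is 5 degrees). A call has exactly 8 rows; each row is the pose to reach, as a shift and turn from the pose commanded when the call began, along the tool's axes at that moment; what a row does not reach only later rows make up. A row lasts 1/10 s, in which the tool goes at most 50 mm and 8.59 degrees, less where a joint would pass 70% of its speed; a pose out of reach is approached as far as the arm can. A call with a gripper value outside its range is refused whole. The fingers move at their own pace and stop on an object; "grip_force" is the grip in N (left out, the last holds). Time passes only in rows, so rows that repeat a pose let the fingers close, or fill a call up. It gives the time, the measured TCP pose, the force and the opening at its end, in the units of the state.
- ctrl.get_state(): the state, without advancing time (a new reading comes with each control period).
- ctrl.grab_frame(name): name is "side" or "top" or "wrist"; returns a dict with "pixels" (400x640x3 uint8, red, green, blue), "fx", "fy", "cx", "cy" (pixels), "k1" (the pictures are not rectified: a ray, as slopes to the right and down, at radius r is drawn at 1 + k1 r^2 times it, then the intrinsics apply), "R" (3x3) and "t" (3): a world point X has camera coordinates R X + t. Camera axes: x right, y down, z forward; pixel columns grow to the right and rows downward; lengths in mm; the calibration is good to about 2 mm. A picture is of the moment at which its call begins. There is no depth.
- ctrl.job_done(): hands the job in, once; it reports no verdict.
The state is a dict: "clock": time; "joints": joint angles; "qd": joint speeds; "tau": joint torques, N m; "eef_pos": TCP position; "orientation": TCP orientation; "force": force on the tool from outside, world axes, zero at the start; "torque": the same for the moment, N m; "finger_gap": finger opening in mm.
Only numpy, scipy, OpenCV 4.12 (cv2) and the standard library are available. Lean on these libraries where they do the work, as an engineer would, in place of code of your own. Each camera call takes 0.05 s, during which the arm holds its last target. There are 200 camera calls.

TASK

Take the longer, lower of the two plaster moulds, stand it in the open mouth of the wooden casting cradle, in front of the spring catch, and slide it along the lane over the catch until the catch clicks up behind it and holds it there against the sprung buffer. Plaster chips: push gently, and stop once the catch has sprung up instead of ramming the buffer hard against its back stop. Leave the taller mould where it stands and let go at the end.

Things in the scene. Friction and masses are not known exactly. Their poses are not given: they have to be found in the camera images.
- long_mould_mid (a point): Centre (half-way up) of the longer, lower plaster mould: an off-white two-part block with cut corners and a round pour hole on top, 85 mm long (its own x) by 68 mm wide (its own y) and 57 mm high, about 0.34 kg, standing upright on the table. Grasp it from above across the 68 mm width. It goes into the cradle with its 85 mm length along the lane, either end first.
- tall_mould_mid (a point): Centre (half-way up) of the other plaster mould, which must stay where it stands: 61 by 66 mm and 65 mm high, shorter and taller than the one wanted. The two may stand in either place, left or right of the cradle.
- cradle: Wooden casting cradle, fixed to the table, 318 mm long (x) by 116 mm wide (y). Origin on its centre line at table height; x runs along the lane from the open mouth (x = -0.15) to the end with the buffer (x = 0.17), z up. The lane's floor is 18 mm above the table; the side rails rise to 38 mm and stand 73 mm apart from x = -0.09 on, flaring out towards the mouth.
- lane_mouth (a point): Point on the lane's floor, on its centre line, 100 mm before the cradle's origin: a mould centred over it stands in the mouth, clear of the catch (mould's centre 28.5 mm above this point). Pushing goes along the cradle's +x. Sliding on the floor and over the catch takes up to about 5 N, more if the mould is pressed down.
- lane_end (a point): Point on the lane's floor, 154.5 mm past the mouth point. The catch clicks when the mould's centre is within 24 mm either way of it: catch and buffer sit on one carrier clamped anywhere in that span, place not reported, so feel for it. Low rubber-faced buffer: touches 3 mm before the click with 2 N, +1.5 N per mm, 6 to 7 N at the click, hard back stop 4 mm further at 12 N; over 20 N chips the plaster.
- catch (a joint): Angle of the spring catch in the lane's floor (rad): 0 = up, its square tip 8 mm proud of the floor; about 0.2 = pressed flush by a mould over it. Steel tongue 22 mm wide, 45 mm long, hinged at its end nearer the mouth, rising as a ramp away from it: a mould slides over it inward but not back. Back at 0 once the mould is past = clicked; let go, the buffer then holds the mould against it.
Not all that is in view belongs to the job. Leave any blue look-alike of the part that bears long_mould_mid alone.

How it is judged (in metres and radians):
On the way, in this order (a step that is already met when the one before it is completed fails the run):
1. the long mould stands on the floor of the lane, in the mouth, short of the catch (x of long_mould_mid in the frame of cradle between -0.14 and -0.04 m and y of long_mould_mid in the frame of cradle between -0.012 and 0.012 m and z of long_mould_mid in the frame of cradle below 0.051 m and angle between long_mould_mid's own z axis and vertical below 0.08 rad), for 0.2 s.
2. the mould slides over the catch and holds it down (value of joint catch above 0.1 rad and x of long_mould_mid in the frame of cradle above -0.04 m and z of long_mould_mid in the frame of cradle below 0.052 m), for 0.1 s.
At the end, for the whole second after the job is handed in: The long mould stands upright on the lane's floor, in line between the rails, past the catch: its centre 15 to 95 mm beyond the cradle's origin and within 8 mm of its centre line, the catch sprung up again (below 0.05 rad), at rest and let go (value of joint catch below 0.05 rad and x of long_mould_mid in the frame of cradle between 0.015 and 0.095 m and y of long_mould_mid in the frame of cradle between -0.008 and 0.008 m and z of long_mould_mid in the frame of cradle below 0.051 m and angle between long_mould_mid's own z axis and vertical below 0.08 rad and linear speed of long_mould below 0.01 m/s); the robot touches nothing.
It fails at once if the mould is pressed against the buffer with more than 20 N (contact force between long_mould and buffer above 20 N).
It fails at once if the taller mould is moved more than 30 mm (distance of tall_mould_mid from where it was at the start of the episode above 0.03 m).
It also fails if it takes over 67 s, if anything falls off the work surface, if the arm or the gripper's body presses on something with over 40 N, if the wrist force passes 120 N, or if a joint passes its speed limit or range.

## Working session

There is one attempt and no reset: what is moved stays moved. The work goes in short steps, Python scripts to look and compute and a tool call to move; the robot and the scene stay as the last step left them, time stands still between calls to the robot, and variables do not carry over. Pictures are saved under pics/ and viewed, and the job is handed in when it is done.

Besides the shell and the picture viewer there is one more tool, called after "Call:" by a JSON object that holds its "method" and its "body". send_rows: Moves the arm, as the interface text tells. Its arguments: {"type":"object","properties":{"series":{"type":"array","items":{"type":"array","items":{"type":"number"}}},"grip_force":{"type":"number"}},"required":["series"]}

```bash
ls; mkdir -p pics; cat > h.py <<'E'
import numpy as np, cv2
from rig import ctrl
def snap(name,fn,crop=None,scale=1):
    f=ctrl.grab_frame(name); im=cv2.cvtColor(f["pixels"],cv2.COLOR_RGB2BGR); cv2.imwrite("pics/raw_"+fn,im)
    if crop: x0,y0,x1,y1=crop; im=im[y0:y1,x0:x1]
    if scale!=1: im=cv2.resize(im,None,fx=scale,fy=scale,interpolation=cv2.INTER_CUBIC)
    cv2.imwrite("pics/"+fn,im)
    f.pop("pixels"); np.save("pics/"+fn+".npy",f,allow_pickle=True); return f
def load(fn): return np.load("pics/"+fn+".npy",allow_pickle=True).item()
def ray(f,u,v):
    d=np.array([(u-f["cx"])/f["fx"],(v-f["cy"])/f["fy"]]); s=d.copy()
    for _ in range(20): s=d/(1+f["k1"]*(s@s))
    R=np.array(f["R"]);t=np.array(f["t"]); return -R.T@t, R.T@np.array([s[0],s[1],1])
def at_z(f,u,v,z):
    c,d=ray(f,u,v); return c+d*(z-c[2])/d[2]
def proj(f,X):
    c=np.array(f["R"])@np.array(X)+np.array(f["t"]); s=c[:2]/c[2]; s=s*(1+f["k1"]*(s@s))
    return s[0]*f["fx"]+f["cx"],s[1]*f["fy"]+f["cy"]
E
python3 - <<'E'
from h import *
for n in("top","side","wrist"): f=snap(n,n+"0.png"); print(n,{k:(np.round(v,3).tolist()) for k,v in f.items()})
s=ctrl.get_state(); print(s)
E
```

```text
pics
top {'fx': 450.275, 'fy': 450.275, 'cx': 325.633, 'cy': 196.395, 'k1': -0.132, 'R': [[0.005, -1.0, -0.017], [-0.995, -0.003, -0.097], [0.097, 0.017, -0.995]], 't': [36.034, 569.416, 1500.54]}
side {'fx': 425.049, 'fy': 425.049, 'cx': 319.196, 'cy': 198.346, 'k1': -0.101, 'R': [[0.951, -0.308, 0.002], [-0.13, -0.408, -0.904], [0.279, 0.859, -0.428]], 't': [-536.187, 141.765, 1290.545]}
wrist {'fx': 288.172, 'fy': 288.172, 'cx': 321.69, 'cy': 199.611, 'k1': -0.053, 'R': [[0.354, 0.935, -0.001], [0.894, -0.337, 0.296], [0.277, -0.105, -0.955]], 't': [-648.177, -35.803, 390.657]}
{'clock': 0.15, 'joints': array([-75.01190216,  19.12297946,   2.28491323,  84.00163712,
        -0.76667372,  76.96489051,  -3.35126406]), 'qd': array([-0.07590987, -0.07843989, -0.00196287, -0.14689319, -0.15019976,
        0.01838931,  0.01972209]), 'tau': array([ 2.73536534e-03, -6.56843591e+01,  1.33730002e+00, -4.04106045e+01,
       -5.94867370e-02,  4.15899104e-02,  1.26259729e-04]), 'eef_pos': array([229.34823324, 607.75490204, 199.73888182]), 'orientation': array([[-9.35615374e-01,  3.53020883e-01, -3.58237441e-04],
       [ 3.53021049e-01,  9.35614550e-01, -1.24606718e-03],
       [-1.04715576e-04, -1.29230497e-03, -9.99999159e-01]]), 'force': array([ 0.32566376,  0.88208698, -0.65384013]), 'torque': array([-0.03304837,  0.03879903, -0.01210012]), 'finger_gap': 86.83194837882459}
```

View pics/top0.png

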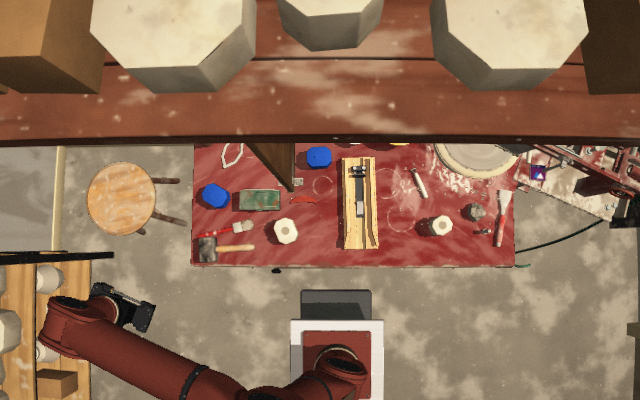

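View pics/side0.png

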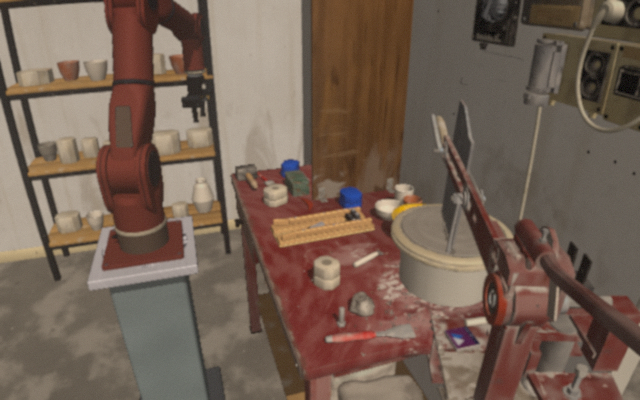

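View pics/wrist0.png

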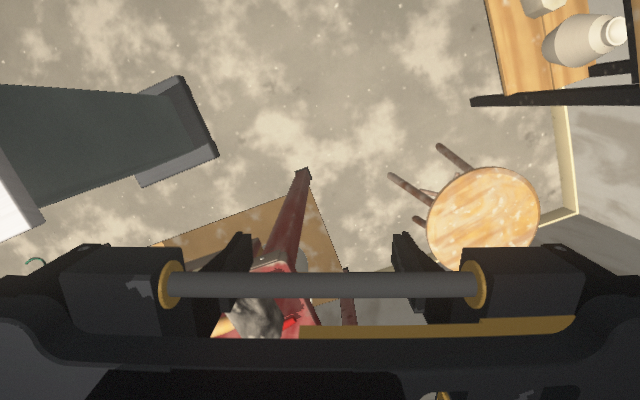

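```bash
python3 - <<'E'
from h import *
t=cv2.imread("pics/raw_top0.png"); s=cv2.imread("pics/raw_side0.png")
r=lambda im,x,y,w,h,W,H: cv2.resize(im[y:y+h,x:x+w],(W,H),interpolation=cv2.INTER_CUBIC)
a=np.hstack([r(t,260,206,50,50,400,400),r(t,417,201,50,50,400,400)])
b=np.hstack([r(s,250,172,50,50,200,200),r(s,300,245,50,50,200,200),r(s,262,195,120,60,400,200)])
cv2.imwrite("pics/c1.png",np.vstack([a,b]))
cv2.imwrite("pics/c2.png",r(t,330,145,60,115,313,600))
E
```

```text
(no output)
```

View pics/c1.png

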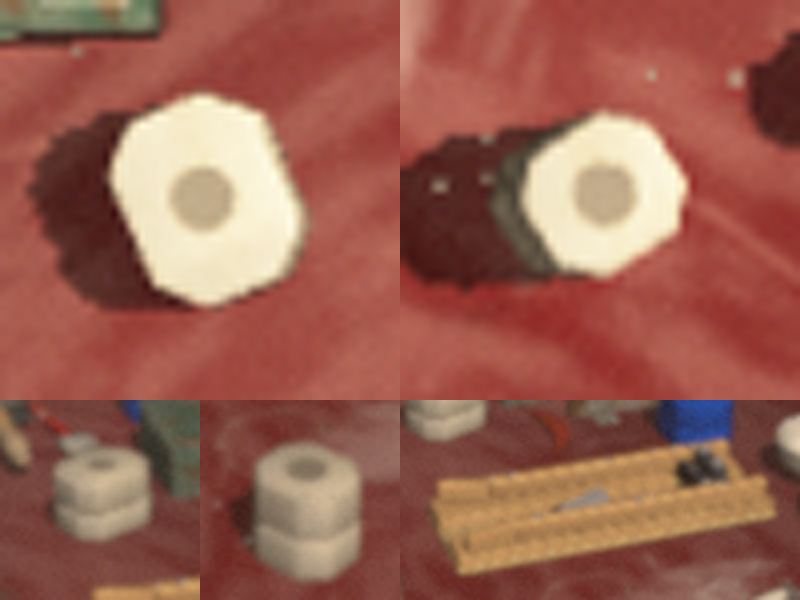

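View pics/c2.png

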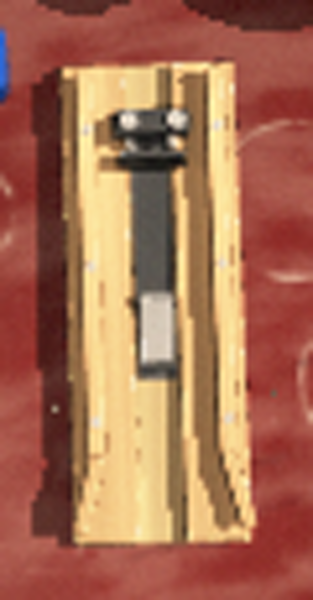

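```bash
python3 - <<'E'
from h import *
f=load("top0.png"); im=cv2.imread("pics/raw_top0.png")
def rect(x,y,w,h,z):
    c=im[y:y+h,x:x+w].astype(int); m=((c[...,0]>150)&(c[...,2]>190)).astype(np.uint8)
    m=cv2.resize(m*255,None,fx=8,fy=8,interpolation=cv2.INTER_CUBIC)
    cs,_=cv2.findContours((m>127).astype(np.uint8),cv2.RETR_EXTERNAL,cv2.CHAIN_APPROX_NONE)
    c=max(cs,key=cv2.contourArea)[:,0]; p=np.array([at_z(f,x+(a+.5)/8-.5,y+(b+.5)/8-.5,z)[:2] for a,b in c])
    return cv2.minAreaRect(p.astype(np.float32))
print("L",rect(260,206,50,50,57)); print("R",rect(417,201,50,50,65))
k=5.217
P=lambda a,b,z: at_z(f,330+a/k-.5,145+b/k-.5,z)
for n,a,b,z in[("mouthL",75,543,38),("mouthR",250,543,38),("farL",63,65,38),("farR",238,65,38),("tip",157,290,24),("hinge",157,365,18),("buf",150,165,30)]: print(n,P(a,b,z).round(1))
E
```

```text
L ((452.6634521484375, 170.68214416503906), (84.31705474853516, 70.14994812011719), 22.415590286254883)
R ((472.0616760253906, -348.8209533691406), (58.6821403503418, 65.6873779296875), 30.615968704223633)
mouthL [393.4 -23.6  38. ]
mouthR [ 393.7 -135.7   38. ]
farL [703.4 -15.4  38. ]
farR [ 703.8 -129.6   38. ]
tip [557.4 -77.1  24. ]
hinge [508.9 -77.3  18. ]
buf [638.8 -72.4  30. ]
```

```bash
cat >> h.py <<'E'
from scipy.spatial.transform import Rotation as Ro
def go(p,yaw):
    "p world TCP mm, yaw = world angle (deg) of tool y, tool down"
    s=ctrl.get_state(); R=np.array(s["orientation"]); a=np.radians(yaw)
    y=np.array([np.cos(a),np.sin(a),0]); z=np.array([0,0,-1.]); T=np.column_stack([np.cross(y,z),y,z])
    print("shift",(R.T@(np.array(p)-s["eef_pos"])/40).round(3),"turn",(Ro.from_matrix(R.T@T).as_rotvec(degrees=True)/5).round(3),
     "t",round(s["clock"],2),"pos",s["eef_pos"].round(1),"F",s["force"].round(1),"gap",round(s["finger_gap"],1))
E
python3 -c "
from h import *
go((452,171,150),112.4)"
```

```text
shift [-9.062 -8.249  1.255] turn [-1.500e-02 -4.000e-03 -8.614e+00] t 0.15 pos [229.3 607.8 199.7] F [ 0.3  0.9 -0.7] gap 86.8
```

Call:
{"method": "send_rows", "body": {"series": [[1,-0.5,-0.45,0,0,0,-0.5],[1,-1.2,-1.1,0,0,0,-1.2],[1,-1.9,-1.75,0,0,0,-1.9],[1,-2.7,-2.5,0,0,0,-2.7],[1,-3.5,-3.2,0,0,0,-3.5],[1,-4.2,-3.9,0,0,0,-4.2],[1,-4.9,-4.5,0,0,0,-4.8],[1,-5.3,-4.9,0,0,0,-5.2]]}}

```text
clock: 0.95
eef_pos: [360.1, 346.9, 200.5]
orientation: [[-0.996, -0.092, 0.0], [-0.092, 0.996, -0.0], [-0.0, -0.0, -1.0]]
force: [0.1, 0.6, -0.1]
finger_gap: 86.9
```

```bash
python3 -c "
from h import *
go((452,171,150),112.4)"
```

```text
shift [-1.882 -4.591  1.264] turn [-5.000e-03  2.000e-03 -3.425e+00] t 0.95 pos [360.1 346.9 200.5] F [ 0.1  0.6 -0.1] gap 86.9
```

Call:
{"method": "send_rows", "body": {"series": [[1,-0.3,-0.7,0.1,0,0,-0.5],[1,-0.7,-1.7,0.4,0,0,-1.2],[1,-1.1,-2.7,0.7,0,0,-2],[1,-1.5,-3.6,1.0,0,0,-2.7],[1,-1.75,-4.2,1.2,0,0,-3.2],[1,-1.88,-4.59,1.25,0,0,-3.4],[1,-1.88,-4.59,1.25,0,0,-3.4],[1,-1.88,-4.59,1.25,0,0,-3.4]]}}

```text
clock: 1.75
eef_pos: [450.3, 174.6, 150.5]
orientation: [[-0.925, -0.379, -0.0], [-0.379, 0.925, 0.0], [0.0, 0.0, -1.0]]
force: [-0.3, 0.0, -0.3]
finger_gap: 87.0
```

```bash
python3 -c "
from h import *
go((452,171,150),112.4)
snap('wrist','w1.png'); snap('top','t1.png')"
```

```text
shift [-0.006 -0.099  0.012] turn [ 0.003 -0.002 -0.024] t 1.75 pos [450.3 174.6 150.5] F [-0.3  0.  -0.3] gap 87.0
```

View pics/w1.png

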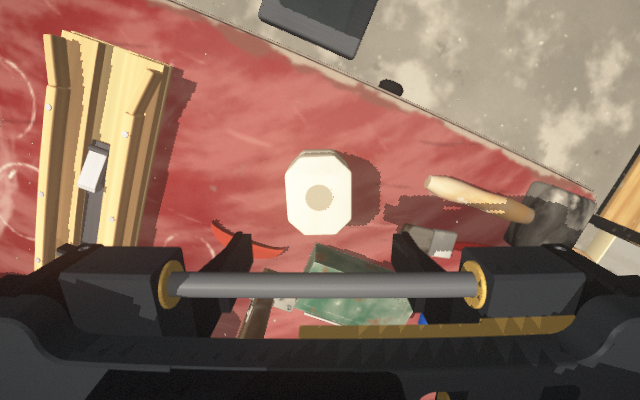

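```bash
python3 -c "
from h import *
f=load('w1.png')
for u,v in [(319,197),(286,185),(352,185),(286,220),(352,220)]: print(at_z(f,u,v,57).round(1))
im=cv2.imread('pics/raw_w1.png')[130:250,260:380]; cv2.imwrite('pics/w1c.png',cv2.resize(im,(600,600),interpolation=cv2.INTER_CUBIC))
"
```

```text
[452.7 171.4  57. ]
[453.6 136.4  57. ]
[428.8 197.   57. ]
[488.5 149.2  57. ]
[462.8 212.2  57. ]
```

View pics/w1c.png

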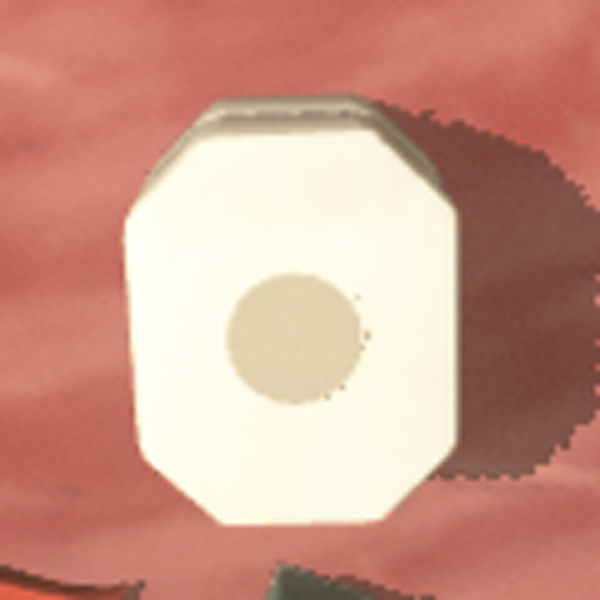

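The crop shows the elongated mould (wrist ≈ (319,197)), pour hole at crop (295,338), and its length upright in the picture. I'm converting the eight corners to world coordinates.

```bash
python3 -c "
from h import *
f=load('w1.png')
c=[(125,215),(138,450),(222,523),(380,523),(457,440),(457,205),(372,128),(205,135)]
p=np.array([at_z(f,260+a/5-.4,130+b/5-.4,57)[:2] for a,b in c])
print(cv2.minAreaRect(p.astype(np.float32)),p.mean(0))
g=lambda a,b:np.degrees(np.arctan2(*(p[a]-p[b])[::-1]))
print(g(1,0),g(4,5),g(3,2),g(6,7))
go((452.5,171,200),112.4); go((452.5,171,35),112.4)"
```

```text
((452.51763916015625, 170.87347412109375), (82.67200469970703, 65.6657485961914), 23.19217300415039) [452.13565711 170.61037194]
23.192183120234994 23.964326989794145 112.24952570202733 114.63872730695813
shift [-0.013 -0.123 -1.234] turn [ 0.004  0.003 -0.001] t 1.85 pos [450.1 175.4 150.6] F [ 0.1 -0.1  0.4] gap 86.8
shift [-0.012 -0.124  2.891] turn [ 0.004  0.003 -0.001] t 1.85 pos [450.1 175.4 150.6] F [ 0.1 -0.1  0.4] gap 86.8
```

Call:
{"method": "send_rows", "body": {"series": [[1,0,-0.1,0.3,0,0,-0.1],[1,0,-0.12,0.8,0,0,-0.1],[1,0,-0.12,1.4,0,0,-0.1],[1,0,-0.12,2.0,0,0,-0.1],[1,0,-0.12,2.4,0,0,-0.1],[1,0,-0.12,2.65,0,0,-0.1],[1,0,-0.12,2.79,0,0,-0.1],[1,0,-0.12,2.79,0,0,-0.1]]}}

```text
clock: 2.65
eef_pos: [452.0, 169.6, 38.3]
orientation: [[-0.922, -0.388, -0.001], [-0.388, 0.922, -0.001], [0.001, -0.0, -1.0]]
force: [0.2, -0.3, -0.6]
finger_gap: 87.2
```

```bash
python3 -c "
from h import *
go((452.5,171,39),113)"
```

```text
shift [-0.025  0.027 -0.016] turn [-0.003 -0.01  -0.03 ] t 2.65 pos [452.  169.6  38.3] F [ 0.2 -0.3 -0.6] gap 87.2
```

Call:
{"method": "send_rows", "body": {"series": [[0.8,0,0.03,0,0,0,0],[0.7,0,0.03,0,0,0,0],[0.5,0,0.03,0,0,0,0],[0.5,0,0.03,0,0,0,0],[0.5,0,0.03,0,0,0,0],[0.5,0,0.03,0,0,0,0],[0.5,0,0.03,0,0,0,0],[0.5,0,0.03,0,0,0,0]], "grip_force": 20}}

```text
clock: 3.45
eef_pos: [451.9, 170.7, 38.9]
orientation: [[-0.922, -0.388, -0.0], [-0.388, 0.922, -0.0], [0.0, -0.0, -1.0]]
force: [0.1, 0.5, -0.2]
finger_gap: 44.1
```

Call:
{"method": "send_rows", "body": {"series": [[0.5,0,0,-0.1,0,0,0],[0.5,0,0,-0.3,0,0,0],[0.5,0,0,-0.6,0,0,0],[0.5,0,0,-1.0,0,0,0],[0.5,0,0,-1.4,0,0,0],[0.5,0,0,-1.7,0,0,0],[0.5,0,0,-1.9,0,0,0],[0.5,0,0,-1.9,0,0,0]]}}

```text
clock: 4.25
eef_pos: [452.6, 171.1, 116.1]
orientation: [[-0.922, -0.388, 0.002], [-0.388, 0.922, 0.001], [-0.002, 0.0, -1.0]]
force: [0.2, 0.2, -0.6]
finger_gap: 43.6
```

```bash
python3 -c "
from h import *
go((448,-78.5,115),91.3)
snap('wrist','w2.png');snap('top','t2.png');im=cv2.imread('pics/raw_t2.png')[145:265,200:400]; cv2.imwrite('pics/t2c.png',cv2.resize(im,(800,480),interpolation=cv2.INTER_CUBIC))"
```

```text
shift [ 2.526 -5.707  0.021] turn [0.009 0.022 4.305] t 4.25 pos [452.6 171.1 116.1] F [ 0.2  0.2 -0.6] gap 43.6
```

View pics/w2.png

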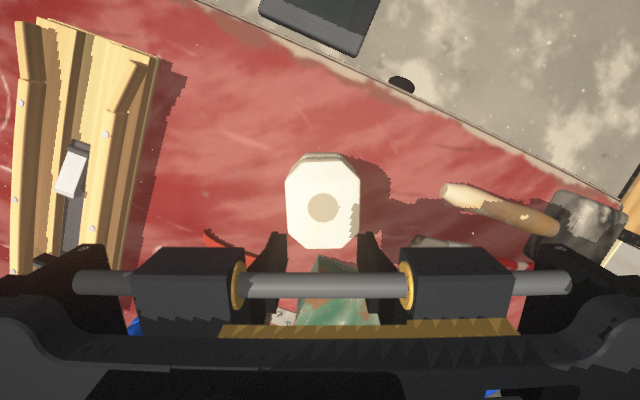

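```bash
python3 -c "
from h import *
f=load('w2.png'); print(at_z(f,323,208,57).round(1), proj(f,(452.6,171.1,116)), proj(f,(452.6,171.1,105)),proj(f,(452.6,171.1,200)),-np.array(f['R']).T@f['t'])
f=load('t2.png');print(proj(f,(452.6,171.1,116)),proj(f,(452.6,171.1,57)))
R=np.array(ctrl.get_state()['orientation']); print('fingers', proj(load('w2.png'),np.array([452.6,171.1,105])+22*R[:,1]))
"
```

```text
[453.6 171.5  57. ] (np.float64(323.3517868406081), np.float64(234.23254069901674)) (np.float64(323.2647925925024), np.float64(228.0218807560032)) (np.float64(324.5017537682734), np.float64(316.7327532354336)) [376.98930871 138.00821674 299.60083743]
(np.float64(283.3583483583465), np.float64(230.00371614797274)) (np.float64(285.31394833665007), np.float64(230.4170455972347))
fingers (np.float64(353.3671169779935), np.float64(227.98523668176796))
```

View pics/t2c.png

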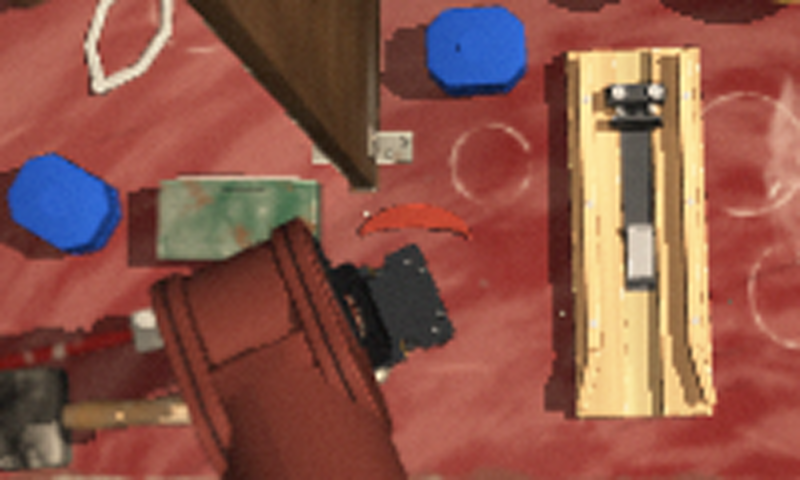

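```bash
python3 -c "
from h import *
im=cv2.imread('pics/raw_w2.png')[130:310,230:420]; cv2.imwrite('pics/w2c.png',cv2.resize(im,None,fx=4,fy=3.3,interpolation=cv2.INTER_CUBIC)[:594])
snap('side','s2.png',(220,120,400,260),4)
print(ctrl.get_state()['joints'].round(2))
"
```

```text
[-45.53   3.07  20.3  113.77  -1.18  63.41  88.11]
```

View pics/w2c.png

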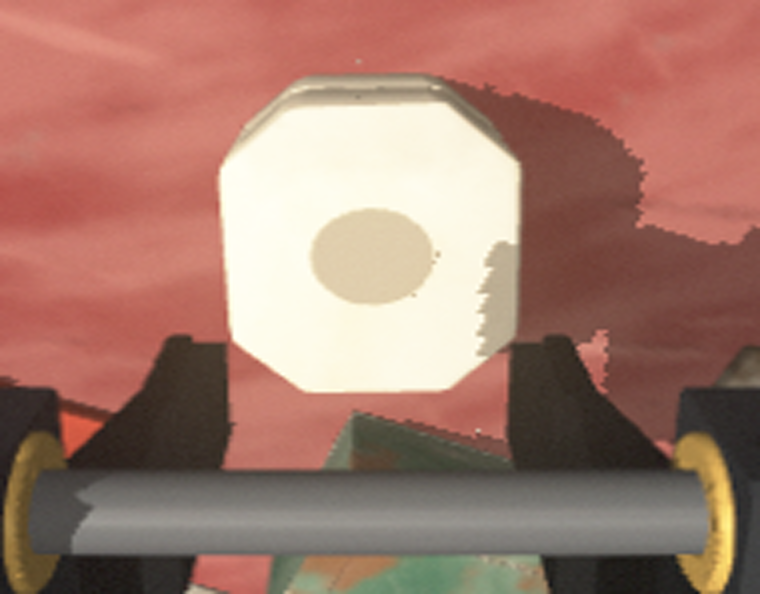

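View pics/s2.png

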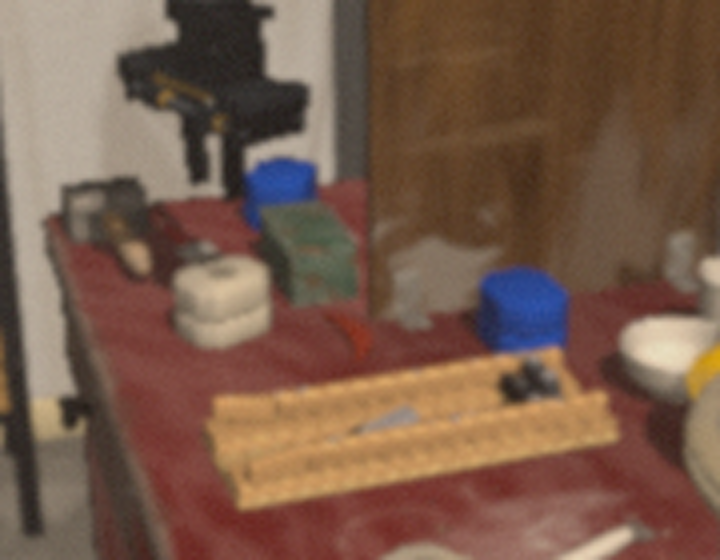

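```bash
python3 -c "
from h import *
f=load('s2.png'); 
for X in[(452.6,171.1,105),(452.6,171.1,0),(452.6,171.1,57),(452,171,130)]: u,v=proj(f,X); print(X,(u-220)*4,(v-120)*4)
for X in [(538,-76,38)]: u,v=proj(f,X); print(X,(u-220)*4,(v-120)*4)
for n in ('top0.png','t2.png','w2.png','w1.png'):
  c,d=ray(load(n),*{'top0.png':(260+202/8-.4,206+198/8-.4),'t2.png':(0,0),'w2.png':(230+372/4,130+256/3.3),'w1.png':(260+295/5,130+338/5)}[n]); print(n,c,d)
"
```

```text
(452.6, 171.1, 105) 220.13486719614457 221.9068059112319
(452.6, 171.1, 0) 224.91978273853238 327.546348870708
(452.6, 171.1, 57) 222.339592296026 270.9520060348293
(452, 171, 130) 218.3388534034582 195.96598903591803
(538, -76, 38) 395.73084384622393 398.9943257205002
top0.png [ 420.34325803   12.48919691 1549.29253227] [ 0.02177874  0.1074269  -1.00096276]
t2.png [ 420.34325803   12.48919691 1549.29253227] [ 0.58792885  0.84249375 -0.93301641]
w2.png [376.98930871 138.00821674 299.60083743] [ 0.29731991  0.13020843 -0.94627232]
w1.png [374.77174127 142.35360217 334.12178027] [ 0.27133759  0.10110969 -0.95722962]
```

```bash
python3 -c "
from h import *
print(ctrl.tip_reach,[a for a in dir(ctrl) if a[0]!='_'])
im=cv2.imread('pics/raw_s2.png')[115:180,245:310]; cv2.imwrite('pics/s2g.png',cv2.resize(im,None,fx=9,fy=9,interpolation=cv2.INTER_CUBIC))
f=load('s2.png')
for X in[(452.6,171.1,105),(452.6,171.1,116),(452.6,171.1,124),(452.6,171.1,175)]: u,v=proj(f,X); print(X,(u-245)*9,(v-115)*9)
"
```

```text
11.0 ['MotionError', 'get_state', 'grab_frame', 'job_done', 'tip_reach']
(452.6, 171.1, 105) 270.3034511913253 544.2903133002718
(452.6, 171.1, 116) 269.15768560984463 518.593002224726
(452.6, 171.1, 124) 268.3223503921988 499.8075444553621
(452.6, 171.1, 175) 262.9575575444729 378.12280765041646
```

View pics/s2g.png

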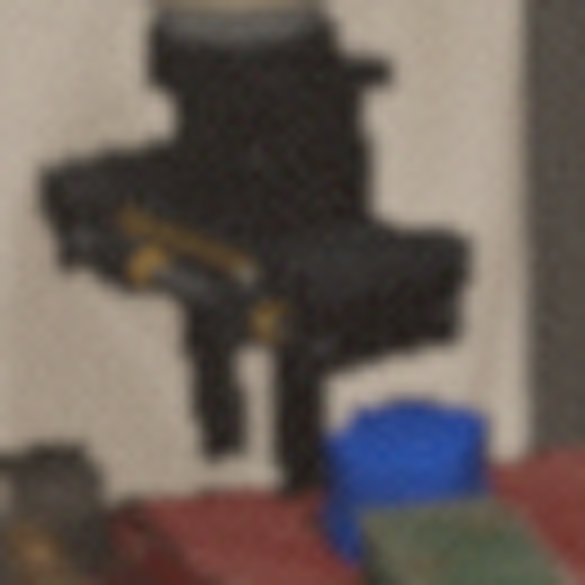

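The side view disagrees with the reported pose. The fingertips appear about 30 mm higher than TCP−11, at z≈135 where the report says 105, so the fingers shut above the mould's top. I'll reopen, descend further in steps and watch the force.

Call:
{"method": "send_rows", "body": {"series": [[1,0,0,0,0,0,0],[1,0,0,0.1,0,0,0],[1,0,0,0.2,0,0,0],[1,0,0,0.4,0,0,0],[1,0,0,0.7,0,0,0],[1,0,0,1.0,0,0,0],[1,0,0,1.2,0,0,0],[1,0,0,1.3,0,0,0]]}}

```text
clock: 5.2
eef_pos: [451.3, 170.3, 61.5]
orientation: [[-0.922, -0.388, -0.001], [-0.388, 0.922, -0.001], [0.002, -0.0, -1.0]]
force: [0.8, 0.3, 0.6]
finger_gap: 86.3
```

Call:
{"method": "send_rows", "body": {"series": [[1,0,0,0.1,0,0,0],[1,0,0,0.2,0,0,0],[1,0,0,0.3,0,0,0],[1,0,0,0.4,0,0,0],[1,0,0,0.5,0,0,0],[1,0,0,0.6,0,0,0],[1,0,0,0.65,0,0,0],[1,0,0,0.65,0,0,0]]}}

```text
clock: 6.0
eef_pos: [451.7, 170.6, 36.5]
orientation: [[-0.922, -0.388, -0.0], [-0.388, 0.922, -0.0], [0.001, -0.0, -1.0]]
force: [0.2, -0.8, -0.5]
finger_gap: 87.2
```

```bash
python3 -c "
from h import *
go((452.5,171,14),113)
snap('side','s3.png',(235,130,315,210),8)
f=load('s3.png'); p=ctrl.get_state()['eef_pos']
for dz in(-11,0,20,59): u,v=proj(f,p+[0,0,dz]); print(p[2]+dz,(u-235)*8,(v-130)*8)
"
```

```text
shift [-0.022  0.001  0.564] turn [-0.002 -0.006 -0.035] t 6.0 pos [451.7 170.6  36.5] F [ 0.2 -0.8 -0.5] gap 87.2
25.757094680969047 326.0232904380123 524.9598224518734
36.75709468096905 325.0216727624352 503.0779726722551
56.75709468096905 323.1925571085303 462.9534188916075
95.75709468096905 319.59664806962473 383.43829515270727
```

View pics/s3.png

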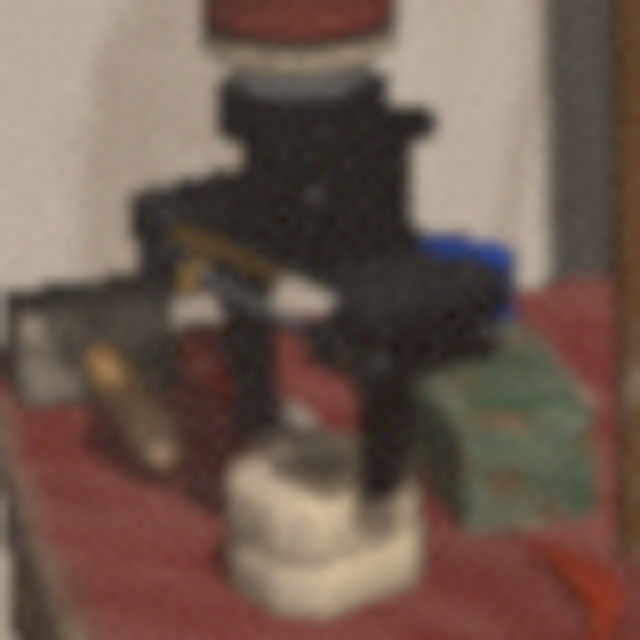

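Call:
{"method": "send_rows", "body": {"series": [[1,0,0,0.03,0,0,0],[1,0,0,0.06,0,0,0],[1,0,0,0.1,0,0,0],[1,0,0,0.13,0,0,0],[1,0,0,0.16,0,0,0],[1,0,0,0.2,0,0,0],[1,0,0,0.2,0,0,0],[1,0,0,0.2,0,0,0]]}}

```text
clock: 6.85
eef_pos: [451.9, 170.7, 28.8]
orientation: [[-0.922, -0.388, -0.0], [-0.388, 0.922, -0.0], [0.0, -0.0, -1.0]]
force: [0.0, 0.0, 0.9]
finger_gap: 87.2
```

Call:
{"method": "send_rows", "body": {"series": [[1,0,0,0.05,0,0,0],[1,0,0,0.1,0,0,0],[1,0,0,0.15,0,0,0],[1,0,0,0.2,0,0,0],[1,0,0,0.25,0,0,0],[1,0,0,0.3,0,0,0],[1,0,0,0.35,0,0,0],[1,0,0,0.35,0,0,0]]}}

```text
clock: 7.65
eef_pos: [451.7, 170.6, 14.5]
orientation: [[-0.922, -0.388, -0.0], [-0.388, 0.922, -0.0], [0.001, -0.0, -1.0]]
force: [-0.5, 0.7, 0.0]
finger_gap: 87.0
```

Call:
{"method": "send_rows", "body": {"series": [[0.9,0,0,0,0,0,0],[0.8,0,0,0,0,0,0],[0.7,0,0,0,0,0,0],[0.6,0,0,0,0,0,0],[0.5,0,0,0,0,0,0],[0.5,0,0,0,0,0,0],[0.5,0,0,0,0,0,0],[0.5,0,0,0,0,0,0]], "grip_force": 20}}

```text
clock: 8.45
eef_pos: [451.9, 170.9, 14.9]
orientation: [[-0.922, -0.388, 0.0], [-0.388, 0.922, 0.0], [-0.0, 0.0, -1.0]]
force: [-1.6, 1.5, 0.4]
finger_gap: 66.6
```

Call:
{"method": "send_rows", "body": {"series": [[0.5,0,0,-0.1,0,0,0],[0.5,0,0,-0.3,0,0,0],[0.5,0,0,-0.6,0,0,0],[0.5,0,0,-0.9,0,0,0],[0.5,0,0,-1.2,0,0,0],[0.5,0,0,-1.5,0,0,0],[0.5,0,0,-1.7,0,0,0],[0.5,0,0,-1.7,0,0,0]]}}

```text
clock: 9.25
eef_pos: [452.7, 171.2, 84.3]
orientation: [[-0.922, -0.388, 0.002], [-0.388, 0.922, 0.001], [-0.002, 0.0, -1.0]]
force: [0.2, -0.3, -3.6]
finger_gap: 66.4
```

```bash
python3 -c "
from h import *
go((448,-78.5,82),91.3)
snap('wrist','w4.png');snap('side','s4.png',(220,120,400,260),4)"
```

```text
shift [ 2.53  -5.708  0.049] turn [0.01  0.025 4.306] t 9.25 pos [452.7 171.2  84.3] F [ 0.2 -0.3 -3.6] gap 66.4
```

View pics/w4.png

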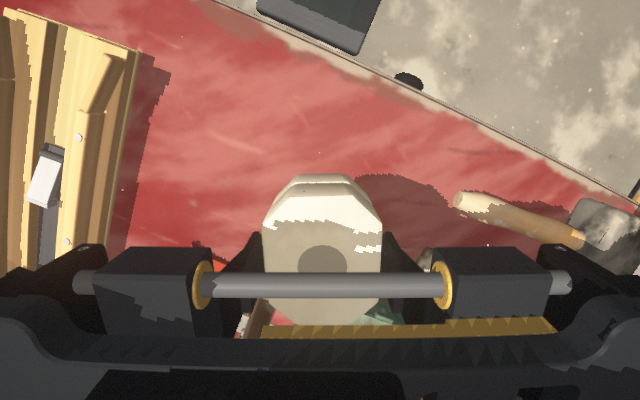

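View pics/s4.png

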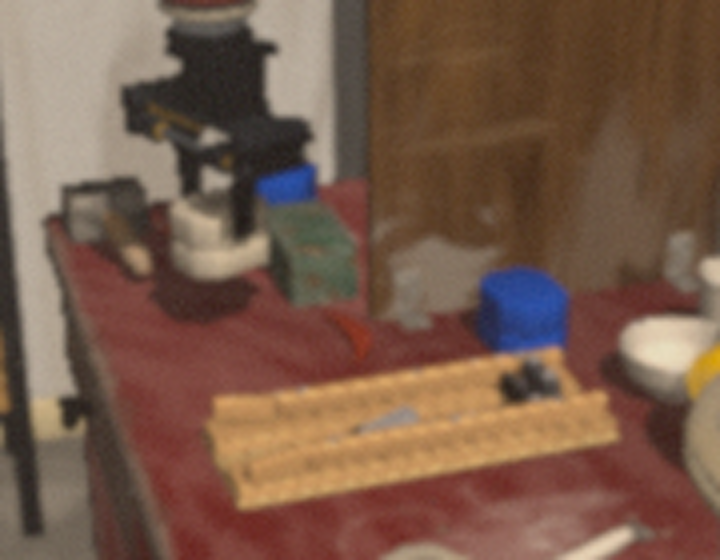

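Call:
{"method": "send_rows", "body": {"series": [[0.5,0.15,-0.35,0,0,0,0.3],[0.5,0.5,-1.15,0,0,0,0.9],[0.5,0.95,-2.15,0,0,0,1.7],[0.5,1.4,-3.15,0,0,0,2.5],[0.5,1.85,-4.15,0,0,0,3.2],[0.5,2.2,-4.95,0,0,0,3.8],[0.5,2.4,-5.45,0,0,0,4.2],[0.5,2.53,-5.7,0,0,0,4.3]]}}

```text
clock: 10.15
eef_pos: [446.6, -80.8, 82.6]
orientation: [[-1.0, -0.019, -0.001], [-0.019, 1.0, -0.0], [0.001, -0.0, -1.0]]
force: [0.0, -0.1, -2.9]
finger_gap: 66.5
```

Call:
{"method": "send_rows", "body": {"series": [[0.5,0,0,0,0,0,0],[0.5,0,0,0,0,0,0],[0.5,0,0,0,0,0,0],[0.5,0,0,0,0,0,0],[0.5,0,0,0,0,0,0],[0.5,0,0,0,0,0,0],[0.5,0,0,0,0,0,0],[0.5,0,0,0,0,0,0]]}}

```text
clock: 10.95
eef_pos: [447.1, -78.6, 82.9]
orientation: [[-1.0, -0.023, -0.0], [-0.023, 1.0, -0.0], [0.0, -0.0, -1.0]]
force: [0.3, -0.3, -3.5]
finger_gap: 66.7
```

```bash
python3 -c "
from h import *
go((448,-78.5,82),91.3)
snap('wrist','w5.png');snap('top','t5.png',(330,145,390,260),5.217);snap('side','s5.png',(260,130,400,250),5)"
```

```text
shift [-0.023  0.002  0.022] turn [-0.    -0.     0.006] t 10.95 pos [447.1 -78.6  82.9] F [ 0.3 -0.3 -3.5] gap 66.7
```

View pics/w5.png

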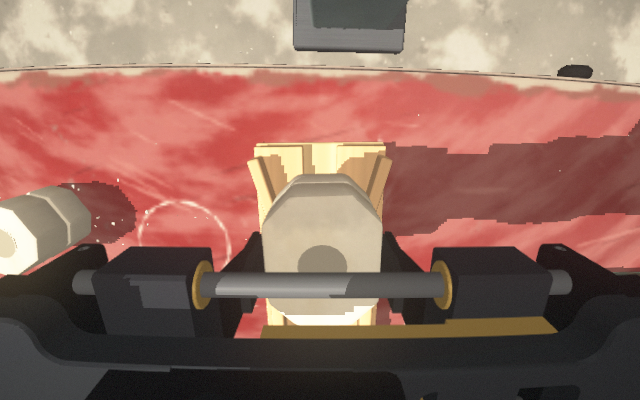

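View pics/s5.png

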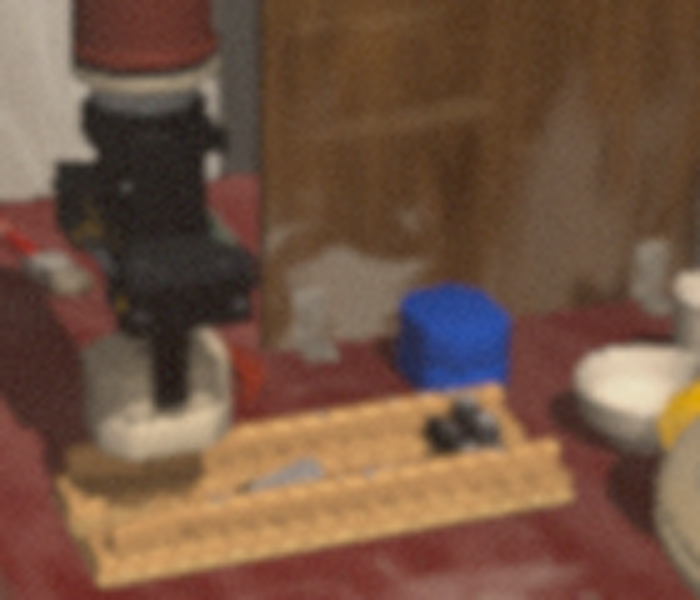

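```bash
python3 -c "
from h import *
im=cv2.imread('pics/raw_w5.png')[135:255,240:400]; cv2.imwrite('pics/w5c.png',cv2.resize(im,None,fx=5,fy=5,interpolation=cv2.INTER_CUBIC))"
```

```text
(no output)
```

View pics/w5c.png

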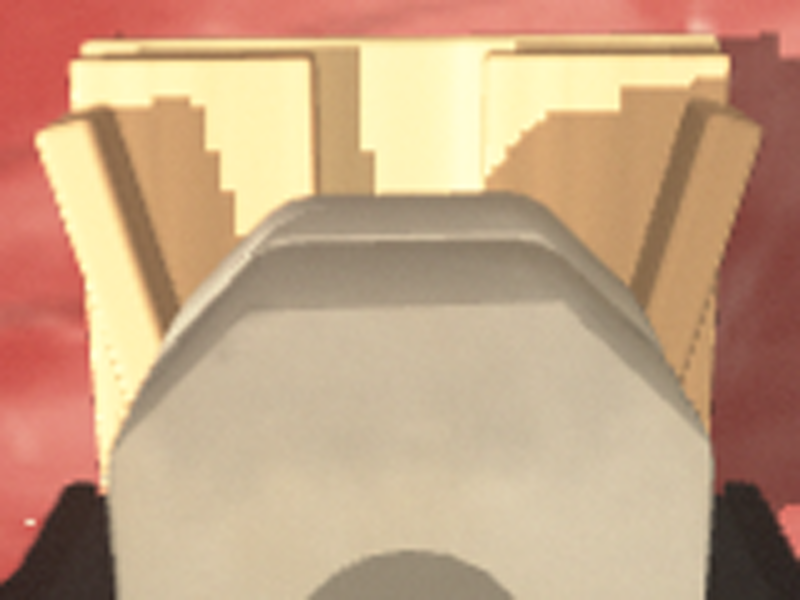

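```bash
python3 -c "
from h import *
f=load('w5.png')
P=lambda a,b,z: at_z(f,240+a/5-.4,135+b/5-.4,z).round(1)
for n,a,b,z in [('oL',38,130,38),('oR',760,130,38),('iL',95,108,38),('iR',708,108,38),('fL',72,60,18),('fR',730,57,18),('gL',312,57,18),('gR',485,57,18),('mL',112,450,125),('mR',712,450,125),('mtL',250,312,125),('mtR',562,300,125)]: print(n,P(a,b,z))
"
```

```text
oL [ 405.  -140.5   38. ]
oR [402.4 -25.   38. ]
iL [ 401.3 -131.2   38. ]
iR [399.1 -33.6  38. ]
fL [ 396.2 -139.1   18. ]
fR [393.2 -26.3  18. ]
gL [394.9 -97.9  18. ]
gR [394.2 -68.3  18. ]
mL [ 423.9 -112.1  125. ]
mR [422.5 -48.5 125. ]
mtL [408.3 -97.3 125. ]
mtR [406.3 -65.3 125. ]
```

Call:
{"method": "send_rows", "body": {"series": [[0.5,0,-0.045,0.1,0,0,0],[0.5,0,-0.045,0.3,0,0,0],[0.5,0,-0.045,0.5,0,0,0],[0.5,0,-0.045,0.7,0,0,0],[0.5,0,-0.045,0.85,0,0,0],[0.5,0,-0.045,1.0,0,0,0],[0.5,0,-0.045,1.1,0,0,0],[0.5,0,-0.045,1.1,0,0,0]]}}

```text
clock: 11.9
eef_pos: [446.7, -80.5, 38.3]
orientation: [[-1.0, -0.023, -0.001], [-0.023, 1.0, -0.0], [0.001, -0.0, -1.0]]
force: [0.0, 0.3, -2.8]
finger_gap: 66.4
```

Call:
{"method": "send_rows", "body": {"series": [[0.5,0,0,0.02,0,0,0],[0.5,0,0,0.04,0,0,0],[0.5,0,0,0.06,0,0,0],[0.5,0,0,0.08,0,0,0],[0.5,0,0,0.1,0,0,0],[0.5,0,0,0.12,0,0,0],[0.5,0,0,0.12,0,0,0],[0.5,0,0,0.12,0,0,0]]}}

```text
clock: 12.7
eef_pos: [447.1, -80.5, 34.1]
orientation: [[-1.0, -0.023, -0.0], [-0.023, 1.0, -0.0], [0.0, -0.0, -1.0]]
force: [0.0, -0.1, -2.9]
finger_gap: 66.5
```

Call:
{"method": "send_rows", "body": {"series": [[0.5,0,0,0.01,0,0,0],[0.5,0,0,0.02,0,0,0],[0.5,0,0,0.03,0,0,0],[0.5,0,0,0.03,0,0,0],[0.5,0,0,0.04,0,0,0],[0.5,0,0,0.04,0,0,0],[0.5,0,0,0.04,0,0,0],[0.5,0,0,0.04,0,0,0]]}}

```text
clock: 13.5
eef_pos: [447.1, -80.5, 32.9]
orientation: [[-1.0, -0.023, -0.0], [-0.023, 1.0, 0.0], [0.0, 0.0, -1.0]]
force: [-4.2, 0.7, 6.3]
finger_gap: 66.4
```

Call:
{"method": "send_rows", "body": {"series": [[1,0,0,0,0,0,0],[1,0,0,0,0,0,0],[1,0,0,0,0,0,0],[1,0,0,0,0,0,0],[1,0,0,0,0,0,0],[1,0,0,0,0,0,0],[1,0,0,0,0,0,0],[1,0,0,0,0,0,0]]}}

```text
clock: 14.3
eef_pos: [447.1, -80.5, 32.5]
orientation: [[-1.0, -0.023, -0.0], [-0.023, 1.0, -0.0], [0.0, -0.0, -1.0]]
force: [0.5, -0.2, -0.3]
finger_gap: 87.0
```

```bash
python3 -c "
from h import *
go((447,-80.5,33),91.3)
snap('side','s6.png',(260,130,400,250),5)
snap('wrist','w6.png',(220,110,420,260),4)"
```

```text
shift [ 0.003 -0.001 -0.013] turn [-0.    -0.     0.006] t 14.3 pos [447.1 -80.5  32.5] F [ 0.5 -0.2 -0.3] gap 87.0
```

View pics/w6.png

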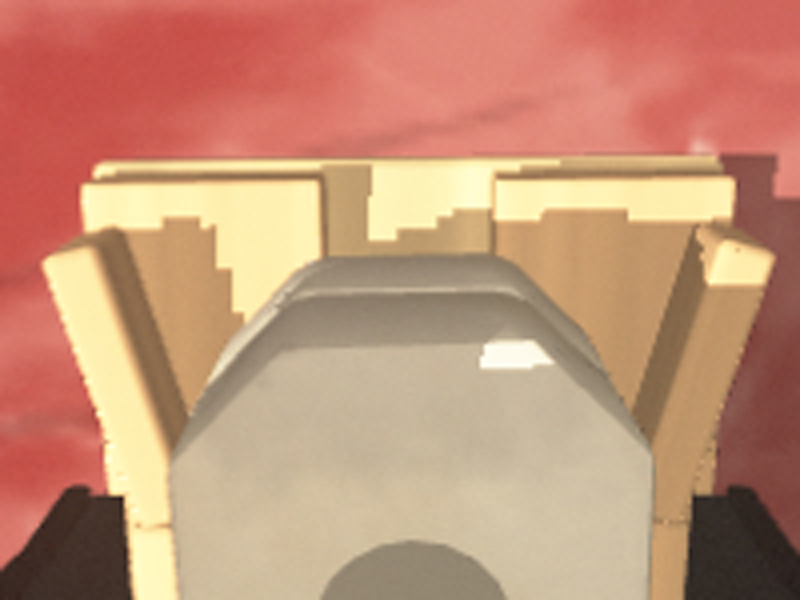

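View pics/s6.png

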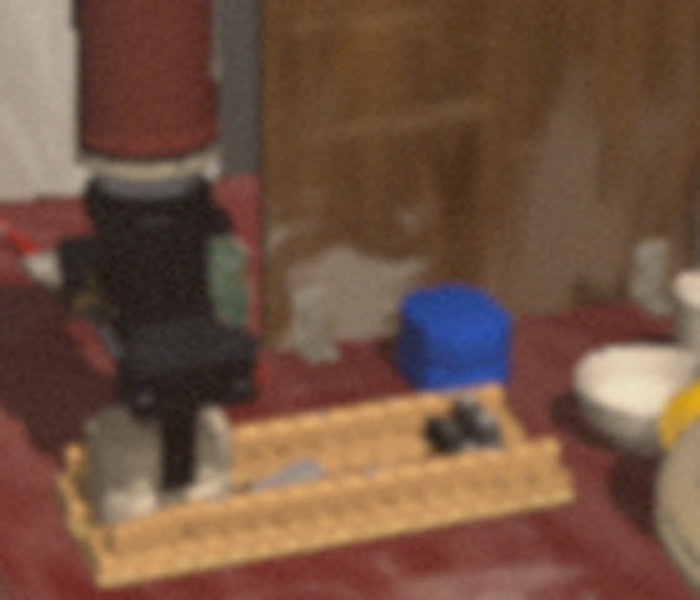

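Call:
{"method": "send_rows", "body": {"series": [[0.9,0,0,0,0,0,0],[0.8,0,0,0,0,0,0],[0.7,0,0,0,0,0,0],[0.6,0,0,0,0,0,0],[0.6,0,0,0,0,0,0],[0.6,0,0,0,0,0,0],[0.6,0,0,0,0,0,0],[0.6,0,0,0,0,0,0]], "grip_force": 15}}

```text
clock: 15.2
eef_pos: [447.1, -80.4, 32.5]
orientation: [[-1.0, -0.023, -0.0], [-0.023, 1.0, 0.0], [0.0, 0.0, -1.0]]
force: [0.2, 1.3, 1.2]
finger_gap: 66.9
```

Call:
{"method": "send_rows", "body": {"series": [[0.6,-0.05,0,0,0,0,0],[0.6,-0.15,0,0,0,0,0],[0.6,-0.25,0,0,0,0,0],[0.6,-0.37,0,0,0,0,0],[0.6,-0.5,0,0,0,0,0],[0.6,-0.62,0,0,0,0,0],[0.6,-0.75,0,0,0,0,0],[0.6,-0.87,0,0,0,0,0]]}}

```text
clock: 16.0
eef_pos: [481.0, -80.0, 32.4]
orientation: [[-1.0, -0.023, -0.002], [-0.023, 1.0, 0.0], [0.002, 0.0, -1.0]]
force: [-7.5, 0.6, 7.6]
finger_gap: 66.6
```

Call:
{"method": "send_rows", "body": {"series": [[0.6,-0.1,0,-0.01,0,0,0],[0.6,-0.2,0,-0.01,0,0,0],[0.6,-0.3,0,-0.01,0,0,0],[0.6,-0.4,0,-0.01,0,0,0],[0.6,-0.5,0,-0.01,0,0,0],[0.6,-0.6,0,-0.01,0,0,0],[0.6,-0.7,0,-0.01,0,0,0],[0.6,-0.8,0,-0.01,0,0,0]]}}

```text
clock: 16.8
eef_pos: [514.3, -78.9, 32.9]
orientation: [[-1.0, -0.023, 0.0], [-0.023, 1.0, -0.0], [-0.0, -0.0, -1.0]]
force: [-0.6, 0.5, -1.5]
finger_gap: 66.6
```

Call:
{"method": "send_rows", "body": {"series": [[0.6,-0.1,0,0,0,0,0],[0.6,-0.2,0,0,0,0,0],[0.6,-0.3,0,0,0,0,0],[0.6,-0.4,0,0,0,0,0],[0.6,-0.5,0,0,0,0,0],[0.6,-0.6,0,0,0,0,0],[0.6,-0.7,0,0,0,0,0],[0.6,-0.8,0,0,0,0,0]]}}

```text
clock: 17.6
eef_pos: [546.2, -78.2, 32.9]
orientation: [[-1.0, -0.023, -0.0], [-0.023, 1.0, -0.0], [0.0, -0.0, -1.0]]
force: [-0.2, -0.5, -0.5]
finger_gap: 66.9
```

```bash
python3 -c "
from h import *
go((599,-77,33),91.3)
snap('side','s7.png',(280,150,400,250),6)
snap('wrist','w7.png',(220,110,420,260),4)"
```

```text
shift [-1.32e+00 -1.00e-03 -4.00e-03] turn [-0.001 -0.001  0.005] t 17.6 pos [546.2 -78.2  32.9] F [-0.2 -0.5 -0.5] gap 66.9
```

View pics/w7.png

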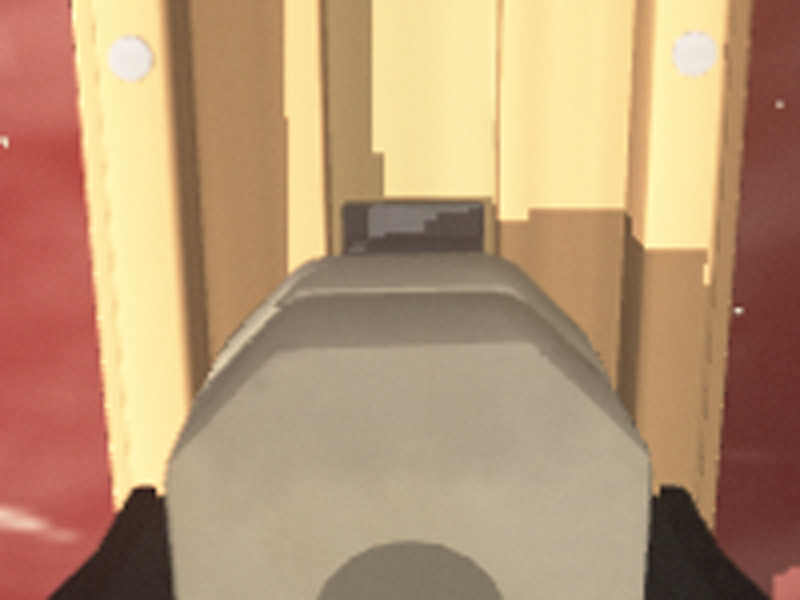

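View pics/s7.png

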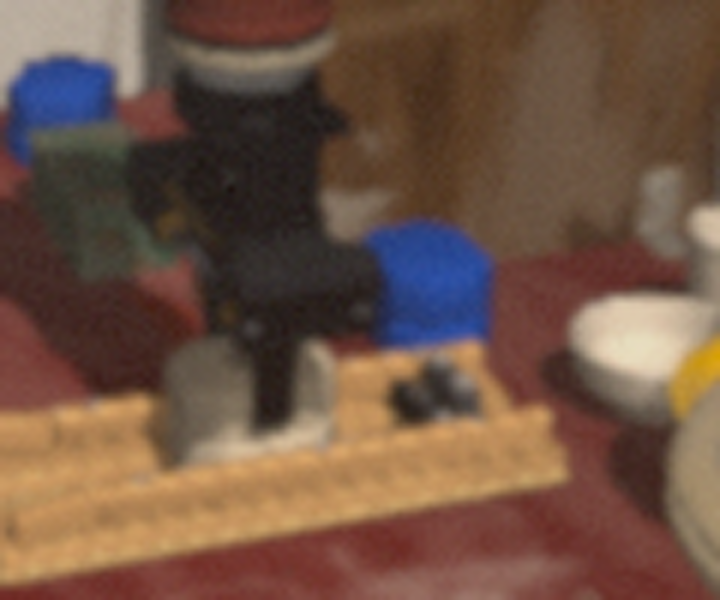

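Call:
{"method": "send_rows", "body": {"series": [[0.6,-0.05,0,0,0,0,0],[0.6,-0.1,0,0,0,0,0],[0.6,-0.15,0,0,0,0,0],[0.6,-0.2,0,0,0,0,0],[0.6,-0.25,0,0,0,0,0],[0.6,-0.3,0,0,0,0,0],[0.6,-0.35,0,0,0,0,0],[0.6,-0.4,0,0,0,0,0]]}}

```text
clock: 18.5
eef_pos: [562.0, -77.8, 32.9]
orientation: [[-1.0, -0.023, -0.0], [-0.023, 1.0, -0.0], [0.0, -0.0, -1.0]]
force: [-1.0, -0.5, -1.6]
finger_gap: 66.5
```

Call:
{"method": "send_rows", "body": {"series": [[0.6,-0.03,0,0,0,0,0],[0.6,-0.06,0,0,0,0,0],[0.6,-0.09,0,0,0,0,0],[0.6,-0.12,0,0,0,0,0],[0.6,-0.15,0,0,0,0,0],[0.6,-0.18,0,0,0,0,0],[0.6,-0.2,0,0,0,0,0],[0.6,-0.2,0,0,0,0,0]]}}

```text
clock: 19.3
eef_pos: [570.0, -77.7, 32.9]
orientation: [[-1.0, -0.023, 0.0], [-0.023, 1.0, -0.0], [-0.0, -0.0, -1.0]]
force: [0.1, 1.0, -1.0]
finger_gap: 66.5
```

Call:
{"method": "send_rows", "body": {"series": [[0.6,-0.02,0,0,0,0,0],[0.6,-0.04,0,0,0,0,0],[0.6,-0.06,0,0,0,0,0],[0.6,-0.08,0,0,0,0,0],[0.6,-0.1,0,0,0,0,0],[0.6,-0.12,0,0,0,0,0],[0.6,-0.14,0,0,0,0,0],[0.6,-0.15,0,0,0,0,0]]}}

```text
clock: 20.1
eef_pos: [576.0, -77.5, 32.9]
orientation: [[-1.0, -0.023, -0.0], [-0.023, 1.0, -0.0], [0.0, -0.0, -1.0]]
force: [-1.1, 0.1, -0.8]
finger_gap: 66.3
```

```bash
python3 -c "
from h import *
go((599,-77,33),91.3)
snap('side','s8.png',(310,180,390,240),10)
f=load('s8.png');x,y,z=ctrl.get_state()['eef_pos']
for dx in(42.5,50,60,70):
  u,v=proj(f,(x+dx,y,30)); print(dx,(u-310)*10,(v-180)*10)
"
```

```text
shift [-0.576 -0.001 -0.004] turn [-0.001 -0.     0.005] t 20.1 pos [576.  -77.5  32.9] F [-1.1  0.1 -0.8] gap 66.3
42.5 325.7980540929401 385.5392294835096
50 347.30694482716103 382.2323437229386
60 375.8788688594683 377.8376028177138
70 404.3289467837644 373.45939225370984
```

View pics/s8.png

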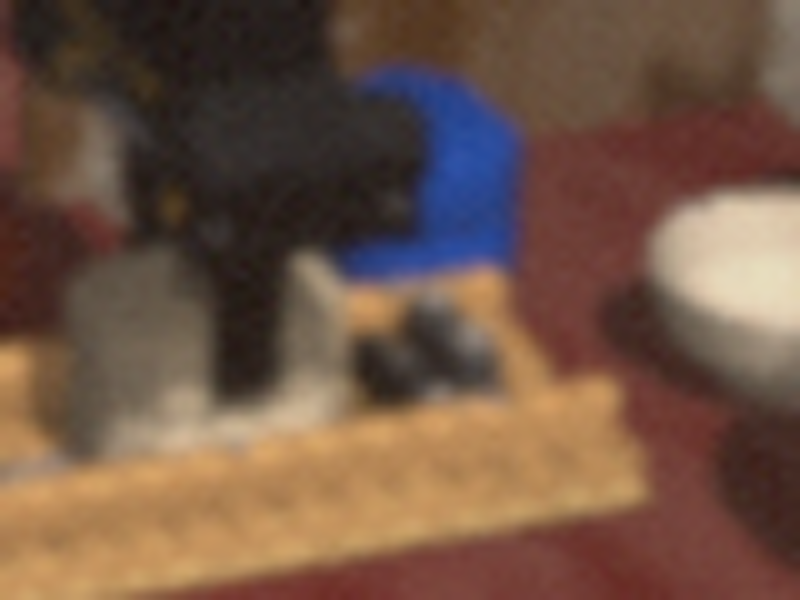

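Call:
{"method": "send_rows", "body": {"series": [[0.6,-0.01,0,0,0,0,0],[0.6,-0.02,0,0,0,0,0],[0.6,-0.03,0,0,0,0,0],[0.6,-0.04,0,0,0,0,0],[0.6,-0.05,0,0,0,0,0],[0.6,-0.06,0,0,0,0,0],[0.6,-0.07,0,0,0,0,0],[0.6,-0.08,0,0,0,0,0]]}}

```text
clock: 20.95
eef_pos: [579.1, -77.4, 32.9]
orientation: [[-1.0, -0.023, 0.0], [-0.023, 1.0, -0.0], [-0.0, -0.0, -1.0]]
force: [-1.4, -0.3, -1.7]
finger_gap: 67.0
```

Call:
{"method": "send_rows", "body": {"series": [[0.6,-0.01,0,0,0,0,0],[0.6,-0.02,0,0,0,0,0],[0.6,-0.03,0,0,0,0,0],[0.6,-0.04,0,0,0,0,0],[0.6,-0.05,0,0,0,0,0],[0.6,-0.06,0,0,0,0,0],[0.6,-0.07,0,0,0,0,0],[0.6,-0.08,0,0,0,0,0]]}}

```text
clock: 21.75
eef_pos: [582.3, -77.3, 32.9]
orientation: [[-1.0, -0.023, -0.0], [-0.023, 1.0, -0.0], [0.0, -0.0, -1.0]]
force: [-1.9, -0.2, -0.3]
finger_gap: 66.6
```

Call:
{"method": "send_rows", "body": {"series": [[0.6,-0.01,0,0,0,0,0],[0.6,-0.02,0,0,0,0,0],[0.6,-0.03,0,0,0,0,0],[0.6,-0.04,0,0,0,0,0],[0.6,-0.05,0,0,0,0,0],[0.6,-0.06,0,0,0,0,0],[0.6,-0.07,0,0,0,0,0],[0.6,-0.08,0,0,0,0,0]]}}

```text
clock: 22.55
eef_pos: [585.5, -77.3, 32.8]
orientation: [[-1.0, -0.023, -0.0], [-0.023, 1.0, -0.0], [0.0, -0.0, -1.0]]
force: [-1.7, -0.2, 0.2]
finger_gap: 66.4
```

Call:
{"method": "send_rows", "body": {"series": [[0.6,-0.01,0,0,0,0,0],[0.6,-0.02,0,0,0,0,0],[0.6,-0.03,0,0,0,0,0],[0.6,-0.04,0,0,0,0,0],[0.6,-0.05,0,0,0,0,0],[0.6,-0.06,0,0,0,0,0],[0.6,-0.07,0,0,0,0,0],[0.6,-0.08,0,0,0,0,0]]}}

```text
clock: 23.35
eef_pos: [588.7, -77.2, 32.9]
orientation: [[-1.0, -0.023, 0.0], [-0.023, 1.0, -0.0], [-0.0, -0.0, -1.0]]
force: [-1.6, 0.4, -0.2]
finger_gap: 66.4
```

Call:
{"method": "send_rows", "body": {"series": [[0.6,-0.01,0,0,0,0,0],[0.6,-0.02,0,0,0,0,0],[0.6,-0.03,0,0,0,0,0],[0.6,-0.04,0,0,0,0,0],[0.6,-0.05,0,0,0,0,0],[0.6,-0.06,0,0,0,0,0],[0.6,-0.06,0,0,0,0,0],[0.6,-0.06,0,0,0,0,0]]}}

```text
clock: 24.15
eef_pos: [591.3, -77.1, 32.9]
orientation: [[-1.0, -0.023, 0.0], [-0.023, 1.0, -0.0], [-0.0, -0.0, -1.0]]
force: [-0.2, -0.0, -1.3]
finger_gap: 66.5
```

Call:
{"method": "send_rows", "body": {"series": [[0.6,-0.01,0,0,0,0,0],[0.6,-0.02,0,0,0,0,0],[0.6,-0.03,0,0,0,0,0],[0.6,-0.04,0,0,0,0,0],[0.6,-0.05,0,0,0,0,0],[0.6,-0.06,0,0,0,0,0],[0.6,-0.06,0,0,0,0,0],[0.6,-0.06,0,0,0,0,0]]}}

```text
clock: 24.95
eef_pos: [593.3, -77.1, 32.8]
orientation: [[-1.0, -0.023, -0.0], [-0.023, 1.0, -0.0], [0.0, -0.0, -1.0]]
force: [-2.4, 0.1, 0.6]
finger_gap: 66.5
```

Call:
{"method": "send_rows", "body": {"series": [[0.6,-0.01,0,0,0,0,0],[0.6,-0.02,0,0,0,0,0],[0.6,-0.03,0,0,0,0,0],[0.6,-0.04,0,0,0,0,0],[0.6,-0.05,0,0,0,0,0],[0.6,-0.06,0,0,0,0,0],[0.6,-0.06,0,0,0,0,0],[0.6,-0.06,0,0,0,0,0]]}}

```text
clock: 25.75
eef_pos: [595.1, -77.0, 32.8]
orientation: [[-1.0, -0.023, -0.002], [-0.023, 1.0, 0.0], [0.002, 0.0, -1.0]]
force: [-7.3, 1.2, 3.7]
finger_gap: 66.9
```

Call:
{"method": "send_rows", "body": {"series": [[0.6,-0.01,0,0,0,0,0],[0.6,-0.01,0,0,0,0,0],[0.6,-0.02,0,0,0,0,0],[0.6,-0.02,0,0,0,0,0],[0.6,-0.03,0,0,0,0,0],[0.6,-0.03,0,0,0,0,0],[0.6,-0.03,0,0,0,0,0],[0.6,-0.03,0,0,0,0,0]]}}

```text
clock: 26.55
eef_pos: [595.9, -77.0, 32.8]
orientation: [[-1.0, -0.023, -0.002], [-0.023, 1.0, 0.0], [0.002, 0.001, -1.0]]
force: [-8.1, 0.8, 6.8]
finger_gap: 66.5
```

```bash
python3 -c "
from h import *
go((599,-77,33),91.3)
snap('wrist','w9.png',(220,110,420,260),4); snap('side','s9.png',(290,180,390,240),8)"
```

```text
shift [-0.078 -0.002 -0.004] turn [ 0.006 -0.027  0.003] t 26.55 pos [595.9 -77.   32.8] F [-8.1  0.8  6.8] gap 66.5
```

View pics/w9.png

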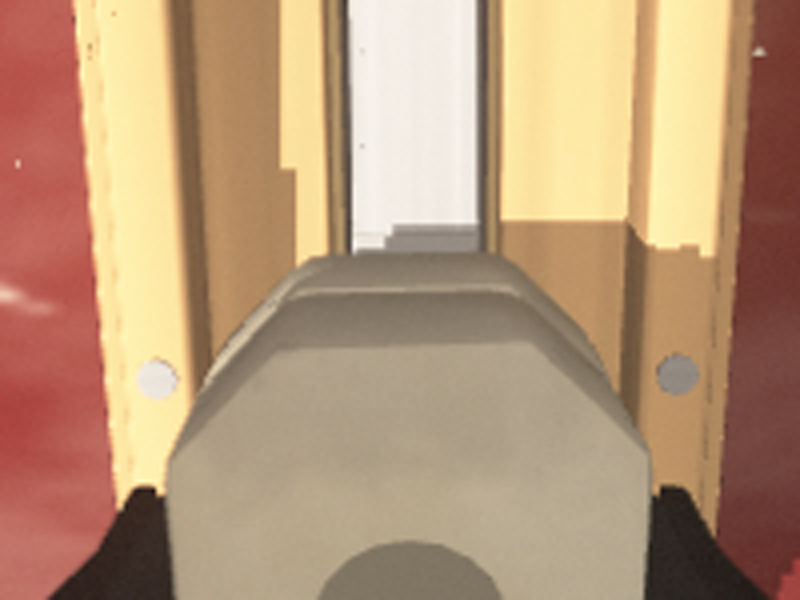

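Call:
{"method": "send_rows", "body": {"series": [[0.6,-0.01,0,0,0,0,0],[0.6,-0.01,0,0,0,0,0],[0.6,-0.02,0,0,0,0,0],[0.6,-0.02,0,0,0,0,0],[0.6,-0.03,0,0,0,0,0],[0.6,-0.03,0,0,0,0,0],[0.6,-0.03,0,0,0,0,0],[0.6,-0.03,0,0,0,0,0]]}}

```text
clock: 27.45
eef_pos: [596.4, -76.9, 32.7]
orientation: [[-1.0, -0.023, -0.004], [-0.023, 1.0, 0.001], [0.004, 0.001, -1.0]]
force: [-11.2, 1.8, 7.9]
finger_gap: 66.4
```

```bash
python3 -c "
from h import *
go((599,-77,33),91.3)
snap('wrist','w10.png')
a=cv2.imread('pics/raw_w9.png')[100:185,295:350];b=cv2.imread('pics/raw_w10.png')[100:185,295:350]
cv2.imwrite('pics/cmp.png',cv2.resize(np.hstack([a,b]),None,fx=7,fy=7,interpolation=cv2.INTER_CUBIC))"
```

```text
shift [-0.065 -0.003 -0.008] turn [ 0.009 -0.042  0.001] t 27.45 pos [596.4 -76.9  32.7] F [-11.2   1.8   7.9] gap 66.4
```

View pics/cmp.png

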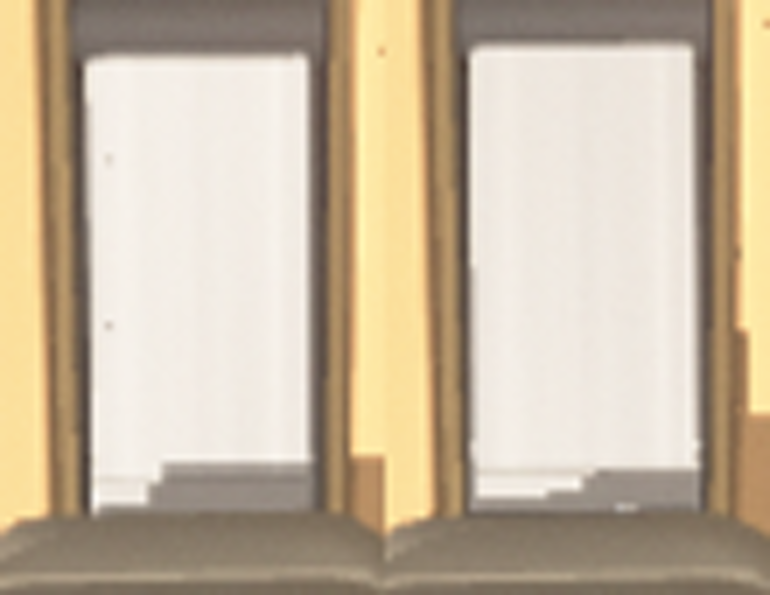

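Call:
{"method": "send_rows", "body": {"series": [[0.8,0,0,0,0,0,0],[0.85,0,0,0,0,0,0],[0.9,0,0,0,0,0,0],[0.95,0,0,0,0,0,0],[1,0,0,0,0,0,0],[1,0,0,0,0,0,0],[1,0,0,0,0,0,0],[1,0,0,0,0,0,0]]}}

```text
clock: 28.3
eef_pos: [598.3, -77.0, 32.8]
orientation: [[-1.0, -0.023, -0.0], [-0.023, 1.0, -0.0], [0.0, -0.0, -1.0]]
force: [0.5, -0.1, -0.5]
finger_gap: 86.4
```

Call:
{"method": "send_rows", "body": {"series": [[1,0,0,-0.1,0,0,0],[1,0,0,-0.3,0,0,0],[1,0,0,-0.6,0,0,0],[1,0,0,-1.0,0,0,0],[1,0,0,-1.5,0,0,0],[1,0,0,-1.9,0,0,0],[1,0,0,-2.2,0,0,0],[1,0,0,-2.3,0,0,0]]}}

```text
clock: 29.1
eef_pos: [599.1, -77.0, 126.8]
orientation: [[-1.0, -0.023, 0.002], [-0.023, 1.0, 0.0], [-0.002, 0.0, -1.0]]
force: [-0.1, -0.5, -0.8]
finger_gap: 87.0
```

```bash
python3 -c "
from h import *
go((599,-77,33),91.3)
snap('wrist','w11.png',(200,60,440,260),3.3); snap('side','s11.png',(280,180,380,255),8)"
```

```text
shift [0.008 0.    2.345] turn [0.002 0.027 0.006] t 29.1 pos [599.1 -77.  126.8] F [-0.1 -0.5 -0.8] gap 87.0
```

View pics/w11.png

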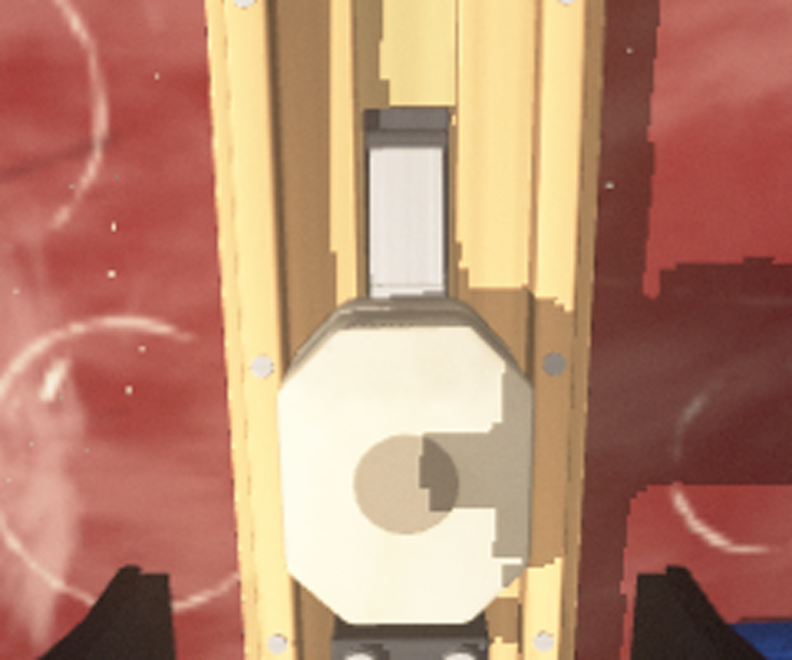

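View pics/s11.png

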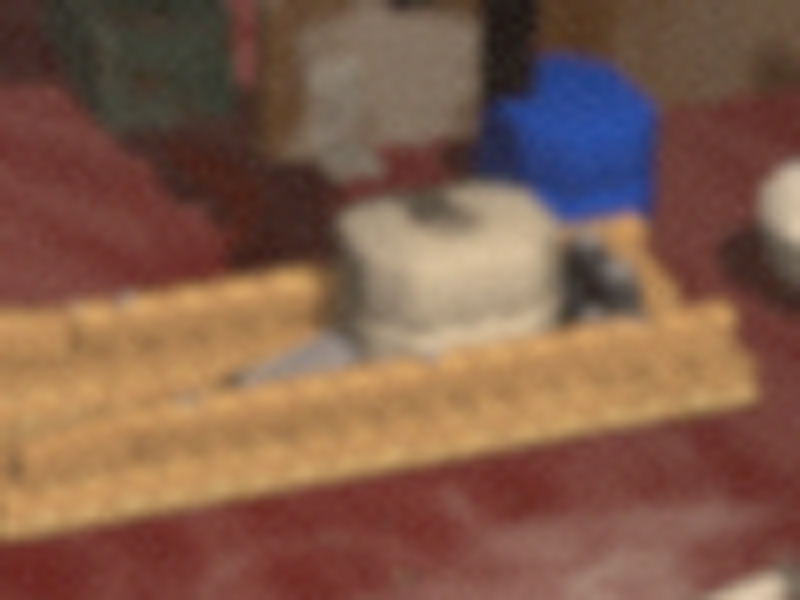

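```bash
python3 -c "
from h import *
f=load('w11.png');P=lambda a,b,z: at_z(f,200+a/3.3-.35,60+b/3.3-.35,z).round(1)
print('hinge',P(405,147,18),'tip z26',P(405,294,26),'tip z18',P(405,294,18),'w up',P(367,290,26)-P(443,290,26),'w flush',P(367,290,18)-P(443,290,18),'w hinge',P(367,150,18)-P(443,150,18))
im=cv2.imread('pics/raw_w11.png')[95:165,290:360]
s=cv2.imread('pics/raw_s11.png')[212:234,300:334]; s0=cv2.imread('pics/raw_s6.png')[212:234,300:334]
r=lambda i,w,h:cv2.resize(i,(w,h),interpolation=cv2.INTER_CUBIC)
cv2.imwrite('pics/fin.png',np.hstack([r(im,500,500),np.vstack([r(s,300,250),r(s0,300,250)])]))"
```

```text
hinge [511.7 -79.6  18. ] tip z26 [553.6 -78.6  26. ] tip z18 [554.7 -78.6  18. ] w up [  0.5 -22.5   0. ] w flush [  0.5 -23.2   0. ] w hinge [  0.5 -22.3   0. ]
```

View pics/fin.png

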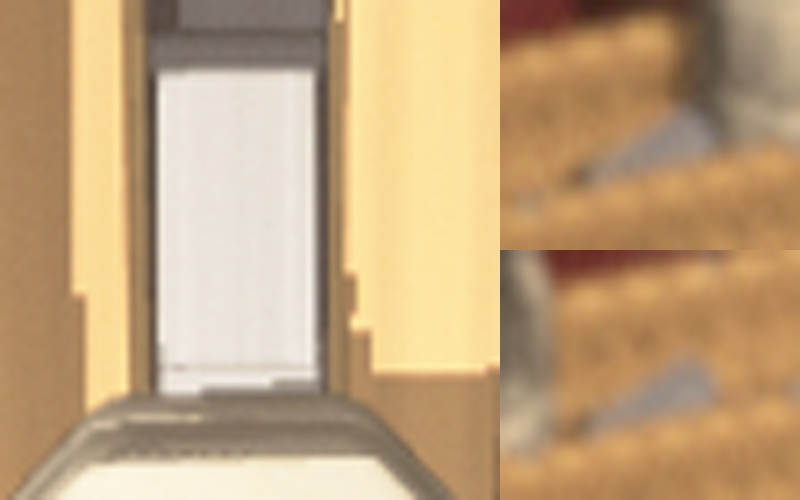

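The raised ramp (top right) matches how the catch looked when free (bottom right). The mould sits between the catch tip and the buffer, upright, with the gripper clear, so I'm handing it in.

```bash
python3 -c "
from h import *
print(ctrl.job_done())"
```

```text
the job is handed in; nothing more can be done
None
```

I stood the long mould (left of the cradle) in the lane mouth, then regripped it lightly. I slid it over the catch and crept against the buffer until the catch came up. I then opened the fingers, raised the gripper clear and handed in at about 29 s of the 67 s allowed; no verdict is reported.

**Last checks:**
- **Catch:** in the side view its raised ramp matches how it looked when free. The wrist view shows its width also fits the raised position.
- **Mould:** it stands upright between the rails, touching both the catch and the buffer.
- **Force:** the highest wrist reading while pushing was about 11 N along the lane, friction included. Readings come only at the end of each move.
- **Tall mould:** I never went near it, but I did not measure it again at the end.

**What failed or disagreed:**
- **First grasp:** it closed on air, because the fingertips sit about 30 mm higher than the reported TCP and tip reach imply. I corrected this from the side camera, and the second grasp held.
- **Jaw opening:** it read 66.5 mm on the 68 mm mould.
- **Cradle centre line:** the top and wrist cameras differed by about 3 mm. I used the wrist view of mould against rails.

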